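# Ease a kiln prop out of its tight row and lay it on the kiln shelf

### The arm

A 6-joint arm with a two-finger parallel gripper is mounted at the origin on the work surface. World frame = base frame: x ahead of the robot, y to its left, z up, the work surface at z = 0. Lengths are in mm, angles in rad, forces in N, time in s.
With the tool pointing down it reaches from about 300 to 775 mm from the base axis. Payload 14.6 kg.
Tool frame: the origin (TCP) lies between the finger pads; the fingertips stand 11 mm ahead of it and the grasp point (between the pads) lies 8 mm behind it; z points along the fingers, y is the direction in which the jaws open and shut (so a half turn about z gives the same grasp; the last joint's range is limited). The gripper opens to 94 mm and grips with 3 to 60 N. Pads are 16 mm wide; open, the fingers measure 119 mm over their backs; the gripper's body (75 mm by 177 mm) begins 78 mm behind the grasp point.
Start: joints at [1.05, 0.3, 1.521, -0, 1.321, -0.067], TCP at [241.107, 494.324, 216.446] pointing down, gripper open.
Joint ranges: [-3.03, 3.03], [-0.79, 2.21], [0.23, 2.52], [-1.04, 4.18], [0, 3.07], [-2.55, 2.55]. Speed limits (rad/s): [2.22, 2.22, 2.57, 3.14, 3.14, 3.14].

### API

Orientations are given as [roll, pitch, yaw] about the fixed x, y, z axes, in that order (R = Rz(yaw) Ry(pitch) Rx(roll)).
In Python, from cell import * gives the robot as it stands.
- The arm moves only by the tool arm_command, never from a script. Its argument "deltas" is a list of rows, each an object with "xyz": the shift along the world's x, y, z in m, a list of three; "turn": the turn, a rotation vector about the world's x, y, z in rad, a list of three. A call has 1 to 12 rows; each row shifts and turns the commanded pose from where the row before left it; what a row does not reach is not made up. A row lasts 1/8 s, in which the tool goes at most 62.5 mm and 10.7 degrees, less where a joint would pass 70% of its speed; a pose out of reach is approached as far as the arm can. A call with a gripper value outside its range is refused whole. "gripper" is the closure, from 0 (fully open) to 1 (shut), set as the call begins (left out, the last holds). The fingers move at their own pace and stop on an object; "force" is the grip in N (left out, the last holds). Time passes only in rows, so rows that do not move let the fingers close. It gives the time, the measured TCP pose, the force and the opening at its end, in the units of the state.
- read_state(): the state, without advancing time (a new reading comes with each control period).
- camera(name): name is "scene" or "top" or "wrist"; returns a dict with "color" (400x640x3 uint8, red, green, blue), "fx", "fy", "cx", "cy" (pixels), "rvec" (rotation vector, rad) and "tvec" (3), from world to camera coordinates, as OpenCV has them; the wrist camera has in their place "mount" (4x4, takes a point from camera to tool coordinates, whose origin is the TCP and whose axes are the flange's). Camera axes: x right, y down, z forward; pixel columns grow to the right and rows downward; lengths in mm; the calibration is good to about 2 mm. The wrist camera is an equidistant fisheye: a pixel r from the principal point sees the ray r / f radians off the axis. A picture is of the moment at which its call begins: read the wrist's pose just before it. There is no depth.
- sign_off(): hands the job in, once; it reports no verdict.
The state is a dict: "clock": time; "joints": joint angles; "qd": joint speeds; "effort": joint torques, N m; "eef_pos": TCP position; "eef_rot": TCP orientation; "wrist_force": force on the tool from outside, world axes, zero at the start; "moment": the same for the moment, N m; "finger_gap": finger opening in mm.
Only numpy, scipy, OpenCV 4.12 (cv2) and the standard library are available. Lean on these libraries where they do the work, as an engineer would, in place of code of your own. Each camera call takes 0.05 s, during which the arm holds its last target.

### The job

The kiln shelf has two grooved props and still needs its third: work the grooved prop in the rack out endways, by pushing it along the board, until there is room for the fingers beside it, then pick it up and lay it squarely on the pale rectangular mark on the kiln shelf, groove up, and let go. Do not drop it, leave the two plain props in the rack, and leave everything else where it is.

Things in the scene. Friction and masses are not known exactly. Their poses are not given: they have to be found in the camera images.
- loose_prop: the prop to move, the rack's only grooved one: fireclay kiln prop (beige square bar), 44 wide (its x) by 120 long (its y) by 44 high, 0.33 to 0.53 kg, groove 22 wide, 12 deep across the middle of its top (along x). Origin: centre of underside. Lies in any of the rack's 3 slots, 1 to 2 mm from its neighbours, ends about level with theirs: too long to grip end to end, sides covered, ends bare. A few newtons slide it along the board.
- rack: fixed plywood board 190 (its x) by 300 (its y) by 12 thick, with two dark battens 14 wide, 110 long (along y), 44 high above the board, at x = -76 and +76. Three props lie between, along y, at x = -45.5, 0, +45.5. Both ends (-y, +y) are open, with 90 of bare board beyond the props. Origin: centre of the board's underside, on the bench.
- kiln_shelf: fixed flat brown-grey refractory slab 260 (its x) by 280 (its y) by 15 thick on the bench. Origin: centre of its underside. The pale mark is at x = +65, y = 0; the two grooved props already on it lie at x = -65, y = +75 and -75, along y.
- mark (a point): centre of the pale rectangular mark on the kiln shelf's top face, 15 above the bench; the mark is 54 (shelf x) by 130 (shelf y), flat, so the prop belongs with its length along the shelf's y (either way round)
- plain_prop_a: plain fireclay kiln prop (beige square bar), 44 wide (its x) by 120 long (its y) by 44 high, no groove, loose in the rack; origin centre of the underside; stays in the rack
- plain_prop_b: the other plain prop in the rack, the same
- shelf_prop_a: grooved fireclay kiln prop (beige square bar), 44 wide (its x) by 120 long (its y) by 44 high, already loose on the kiln shelf; origin centre of the underside; leave it
- shelf_prop_b: the other grooved prop already on the kiln shelf, the same; leave it
- mug: bystander: green glazed lidded mug, 78 across, 115 high, origin centre of the underside
- bowl: bystander: small clay bowl, 100 across, 45 high, origin centre of the underside
- brush: bystander: brush lying on the bench
Mind the look-alikes: they are no part of the job. Leave any green look-alike of the loose_prop alone.

How it is judged (in metres and radians):
On the way:
1. the grooved prop, still lying flat on the rack's board (within 5 mm of its top), has been slid endways so that it is at least 30 mm along the board from the middle of the rack ((y of loose_prop in the frame of rack above 0.03 m or y of loose_prop in the frame of rack below -0.03 m) and z of loose_prop in the frame of rack between 0.007 and 0.017 m and angle between loose_prop's own z axis and vertical below 0.1 rad), for 0.1 s.
At the end, for the whole second after the job is handed in: The grooved prop from the rack lies flat and still on the kiln shelf, groove up, its centre within 20 mm of the mark's centre and its length within 0.17 rad of the mark's; the plain props, the shelf's other props, mug, bowl and brush are each within 30 mm of where they started (horizontal distance between loose_prop and mark below 0.02 m and angle between the y axis of loose_prop and the y axis of kiln_shelf, either way round below 0.17 rad and angle between loose_prop's own z axis and vertical below 0.06 rad and z of loose_prop in the frame of mark between -0.004 and 0.004 m and linear speed of loose_prop below 0.02 m/s and distance of each of plain_prop_a, plain_prop_b, shelf_prop_a, shelf_prop_b, mug, bowl, brush from where it was at the start of the episode below 0.03 m); the robot touches nothing.
It fails at once if the grooved prop is dropped: it moves faster than 0.6 m/s while the fingers do not touch it (a fall of about 18 mm) (linear speed of loose_prop above 0.6 m/s and contact force between the fingers and loose_prop below 0.1 N).
It fails at once if a plain prop or one of the props on the shelf is moved more than 40 mm or tipped over (distance of any of plain_prop_a, plain_prop_b, shelf_prop_a, shelf_prop_b from where it was at the start of the episode above 0.04 m or angle between any of plain_prop_a, plain_prop_b, shelf_prop_a, shelf_prop_b's own z axis and vertical above 0.5 rad).
It fails at once if the mug, bowl or brush is moved more than 40 mm (distance of any of mug, bowl, brush from where it was at the start of the episode above 0.04 m).
It also fails if it takes over 53 s, if anything falls off the work surface, if the arm or the gripper's body presses on something with over 40 N, if the wrist force passes 120 N, or if a joint passes its speed limit or range.

## Working session

There is one attempt and no reset: what is moved stays moved. The work goes in short steps, Python scripts to look and compute and a tool call to move; the robot and the scene stay as the last step left them, time stands still between calls to the robot, and variables do not carry over. Pictures are saved under pics/ and viewed, and the job is handed in when it is done.

Besides the shell and the picture viewer there is one more tool, called after ">>>" in YAML: its name, and indented under it one key for each argument. arm_command: Moves the arm, as the interface text tells. Its arguments: {"type":"object","properties":{"deltas":{"type":"array","items":{"type":"object","properties":{"xyz":{"type":"array","items":{"type":"number"}},"turn":{"type":"array","items":{"type":"number"}}}}},"gripper":{"type":"number"},"force":{"type":"number"}},"required":["deltas"]}

```bash
mkdir -p pics; ls
python3 - <<'E'
from cell import *
import cv2
s=read_state(); print({k:s[k] for k in('clock','eef_pos','eef_rot','finger_gap','wrist_force')})
for n in('top','scene'):
    c=camera(n); cv2.imwrite(f'pics/{n}0.png',c['color'][:,:,::-1]); print(n,{k:c[k] for k in c if k!='color'})
E
```

```text
pics
{'clock': 0.0, 'eef_pos': array([241.00099778, 494.10285827, 215.87442526]), 'eef_rot': array([-3.14042203e+00, -6.25679865e-05,  2.68774563e+00]), 'finger_gap': 93.91291038600016, 'wrist_force': array([-0.01539014,  0.01875486,  0.41637684])}
top {'fx': 466.953492445869, 'fy': 466.953492445869, 'cx': 321.2118939359219, 'cy': 199.08381470845816, 'rvec': array([ 2.04000361, -2.19322268,  0.21942947]), 'tvec': array([ -55.84948755,  514.90770189, 1243.99360138])}
scene {'fx': 401.07555064346826, 'fy': 401.07555064346826, 'cx': 309.96122237399976, 'cy': 203.13910609435843, 'rvec': array([ 1.09854287,  2.34154988, -1.04985206]), 'tvec': array([ 397.27298178, -200.75497461, 1542.5256533 ])}
```

View pics/top0.png

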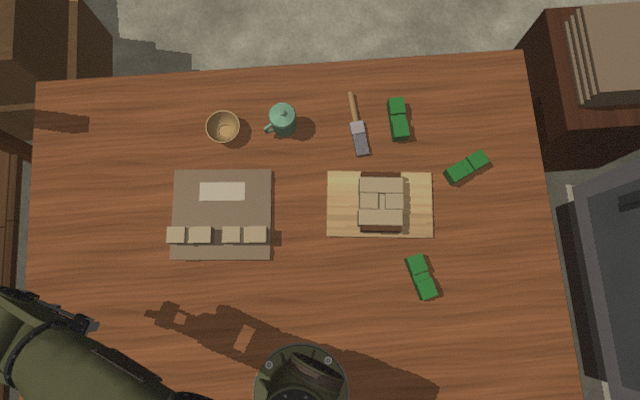

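View pics/scene0.png

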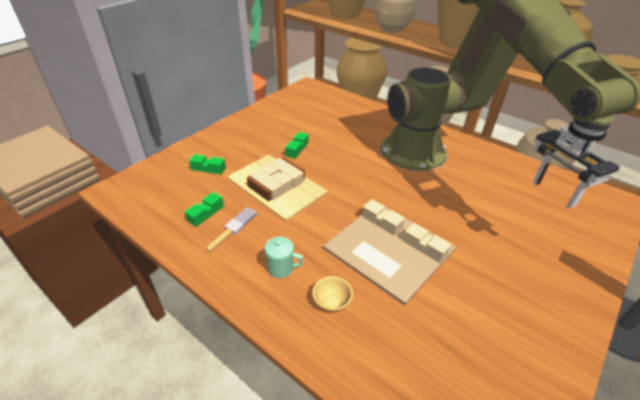

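The top view shows the rack at about (380,204), with three props lying left-right. The groove is in the middle one, at about (382,201). The shelf mark is at (222,191). Next I'll crop in close on these.

```bash
cat > h.py <<'E'
import numpy as np, cv2
from cell import *
def unproj(c,uv,z):
    R,_=cv2.Rodrigues(np.array(c['rvec'])); t=np.array(c['tvec'])
    K=np.array([[c['fx'],0,c['cx']],[0,c['fy'],c['cy']],[0,0,1]])
    d=R.T@np.linalg.inv(K)@np.array([uv[0],uv[1],1.]); o=-R.T@t
    return o+d*(z-o[2])/d[2]
def proj(c,p):
    K=np.array([[c['fx'],0,c['cx']],[0,c['fy'],c['cy']],[0,0,1]])
    return cv2.projectPoints(np.array(p,float).reshape(-1,3),np.array(c['rvec']),np.array(c['tvec']),K,None)[0].reshape(-1,2)
E
python3 - <<'E'
import cv2
im=cv2.imread('pics/top0.png')
a=im[160:250,320:440]; b=im[160:270,160:280]
cv2.imwrite('pics/rack0.png',cv2.resize(a,None,fx=6,fy=6,interpolation=cv2.INTER_NEAREST))
cv2.imwrite('pics/shelf0.png',cv2.resize(b,None,fx=5,fy=5,interpolation=cv2.INTER_NEAREST))
E
```

```text
(no output)
```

View pics/rack0.png

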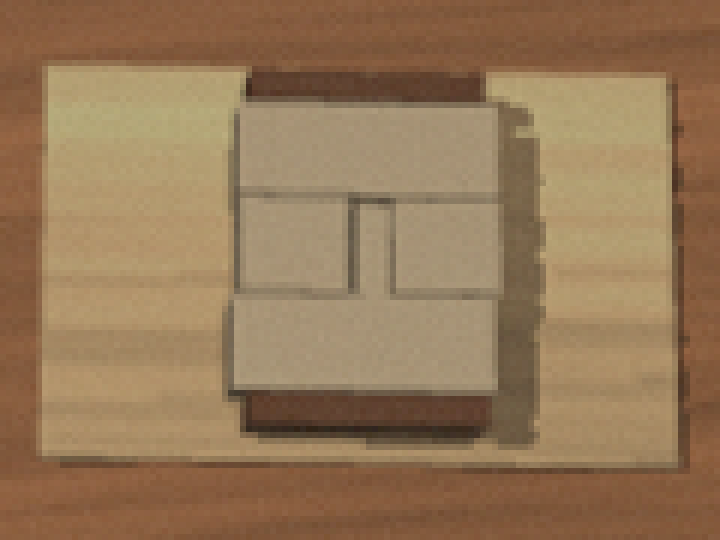

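View pics/shelf0.png

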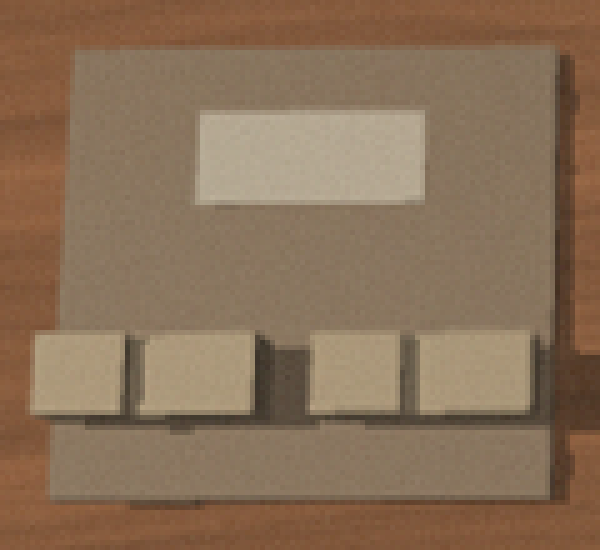

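Things that could be taken for the target:
- Middle rack prop at (382,201), beige with a groove.
- Plain props at (380,185) and (380,217).
- Shelf props at (189,234) and (244,234).
- Green look-alikes at (398,118), (467,167) and (422,276).

The description picks the middle rack prop. The crop confirms it is the only grooved one in the rack.

Run:
```python
from h import *
c=camera('top')
def q(name,pts,s,o,z):
    P=np.array([unproj(c,((u+.0)/s-.5+o[0],v/s-.5+o[1]),z) for u,v in pts])[:,:2]
    print(name,P.round(1).tolist(),'ctr',P.mean(0).round(1))
    d=[P[(i+1)%4]-P[i] for i in range(4)]
    print('  lens',[round(np.linalg.norm(x),1) for x in d],'ang of edge(rad, from -y)',[round(np.arctan2(x[0],-x[1]),3) for x in (d[0],-d[2])], 'side from +x:',[round(np.arctan2(x[1],x[0]),3) for x in (-d[1],d[3])])
q('rack',[(43,66),(668,73),(682,467),(38,457)],6,(320,160),12)
q('prop',[(240,195),(502,200),(500,295),(235,290)],6,(320,160),56)
q('shelf',[(75,50),(555,46),(550,498),(50,498)],5,(160,160),15)
q('mark',[(198,110),(425,110),(425,204),(195,204)],5,(160,160),15)
```

```text
rack [[600.8, -115.3], [575.5, -415.9], [385.2, -399.8], [411.8, -98.8]] ctr [ 493.3 -257.4]
  lens [np.float64(301.7), np.float64(190.9), np.float64(302.1), np.float64(189.8)] ang of edge(rad, from -y) [np.float64(-0.084), np.float64(-0.088)] side from +x: [np.float64(-0.085), np.float64(-0.087)]
prop [[521.0, -200.3], [509.9, -320.8], [465.5, -315.1], [476.7, -194.0]] ctr [ 493.3 -257.6]
  lens [np.float64(121.1), np.float64(44.7), np.float64(121.6), np.float64(44.8)] ang of edge(rad, from -y) [np.float64(-0.092), np.float64(-0.092)] side from +x: [np.float64(-0.128), np.float64(-0.14)]
shelf [[635.0, 323.9], [617.2, 46.5], [357.4, 62.5], [377.5, 340.3]] ctr [496.8 193.3]
  lens [np.float64(277.9), np.float64(260.3), np.float64(278.5), np.float64(258.0)] ang of edge(rad, from -y) [np.float64(-0.064), np.float64(-0.072)] side from +x: [np.float64(-0.061), np.float64(-0.063)]
mark [[594.1, 253.6], [584.6, 123.1], [529.4, 125.3], [538.9, 256.4]] ctr [561.7 189.6]
  lens [np.float64(130.8), np.float64(55.2), np.float64(131.4), np.float64(55.2)] ang of edge(rad, from -y) [np.float64(-0.073), np.float64(-0.073)] side from +x: [np.float64(-0.039), np.float64(-0.051)]
```

>>> arm_command:
  deltas:
    - {"xyz": [0.01, -0.035, 0], "turn": [0, 0, -0.05]}
    - {"xyz": [0.01, -0.035, 0], "turn": [0, 0, -0.05]}
    - {"xyz": [0.01, -0.035, 0], "turn": [0, 0, -0.05]}
    - {"xyz": [0.01, -0.035, 0], "turn": [0, 0, -0.05]}
    - {"xyz": [0.01, -0.035, 0], "turn": [0, 0, -0.05]}
    - {"xyz": [0.01, -0.035, 0], "turn": [0, 0, -0.05]}
    - {"xyz": [0.01, -0.035, 0], "turn": [0, 0, -0.05]}
    - {"xyz": [0.01, -0.035, 0], "turn": [0, 0, -0.05]}
    - {"xyz": [0.01, -0.035, 0], "turn": [0, 0, -0.05]}
    - {"xyz": [0.01, -0.035, 0], "turn": [0, 0, -0.05]}
    - {"xyz": [0.01, -0.035, 0], "turn": [0, 0, -0.05]}
    - {"xyz": [0.01, -0.035, 0], "turn": [0, 0, -0.05]}
  gripper: 1
  force: 20

```text
clock: 1.65
eef_pos: [361.2, 73.2, 216.5]
eef_rot: [3.141, 0.0, 2.086]
wrist_force: [1.3, 1.0, 0.8]
finger_gap: 0.5
```

>>> arm_command:
  deltas:
    - {"xyz": [0.01, -0.035, 0], "turn": [0, 0, -0.05]}
    - {"xyz": [0.01, -0.035, 0], "turn": [0, 0, -0.05]}
    - {"xyz": [0.01, -0.035, 0], "turn": [0, 0, -0.05]}
    - {"xyz": [0.01, -0.035, 0], "turn": [0, 0, -0.05]}
    - {"xyz": [0.01, -0.035, 0], "turn": [0, 0, -0.05]}
    - {"xyz": [0.01, -0.035, 0], "turn": [0, 0, -0.05]}
    - {"xyz": [0.01, -0.035, 0], "turn": [0, 0, -0.05]}
    - {"xyz": [0.01, -0.035, 0], "turn": [0, 0, -0.05]}
    - {"xyz": [0.01, -0.035, 0], "turn": [0, 0, -0.05]}
    - {"xyz": [0.01, -0.035, 0], "turn": [0, 0, -0.05]}
    - {"xyz": [0.01, -0.035, 0], "turn": [0, 0, -0.05]}
    - {"xyz": [0, 0, 0]}

```text
validation failed for argument at $.de...
```

>>> arm_command:
  deltas:
    - {"xyz": [0.01, -0.035, 0], "turn": [0, 0, -0.05]}
    - {"xyz": [0.01, -0.035, 0], "turn": [0, 0, -0.05]}
    - {"xyz": [0.01, -0.035, 0], "turn": [0, 0, -0.05]}
    - {"xyz": [0.01, -0.035, 0], "turn": [0, 0, -0.05]}
    - {"xyz": [0.01, -0.035, 0], "turn": [0, 0, -0.05]}
    - {"xyz": [0.01, -0.035, 0], "turn": [0, 0, -0.05]}
    - {"xyz": [0.01, -0.035, 0], "turn": [0, 0, -0.05]}
    - {"xyz": [0.01, -0.035, 0], "turn": [0, 0, -0.05]}
    - {"xyz": [0.01, -0.035, 0], "turn": [0, 0, -0.05]}
    - {"xyz": [0.01, -0.035, 0], "turn": [0, 0, -0.05]}
    - {"xyz": [0.01, -0.035, 0], "turn": [0, 0, -0.05]}
    - {"xyz": [0.005, -0.035, 0], "turn": [0, 0, -0.05]}

```text
clock: 3.15
eef_pos: [476.3, -346.7, 216.1]
eef_rot: [-3.141, -0.0, 1.486]
wrist_force: [-0.5, 0.6, 0.4]
finger_gap: 0.5
```

>>> arm_command:
  deltas:
    - {"xyz": [0.005, 0, -0.03], "turn": [0, 0, 0]}
    - {"xyz": [0.0045, 0, -0.03], "turn": [0, 0, 0]}
    - {"xyz": [0, 0, -0.03], "turn": [0, 0, 0]}
    - {"xyz": [0, 0, -0.03], "turn": [0, 0, 0]}
    - {"xyz": [0, 0, 0], "turn": [0, 0, 0]}

```text
clock: 3.78
eef_pos: [484.7, -345.0, 94.4]
eef_rot: [-3.138, -0.002, 1.488]
wrist_force: [-0.0, -0.1, 0.4]
finger_gap: 0.4
```

Run:
```python
from h import *
s=read_state();print(s['eef_pos'],s['eef_rot'])
for n in('wrist','top'):
    c=camera(n); im=c['color'][:,:,::-1]
    if n=='top': im=cv2.resize(im[150:270,300:460],None,fx=5,fy=5,interpolation=cv2.INTER_NEAREST)
    cv2.imwrite(f'pics/{n}1.png',im)
    if n=='wrist': print({k:c[k] for k in c if k!='color'})
```

```text
[ 484.69845494 -344.96894279   94.41950352] [-3.13803293e+00 -2.40905816e-03  1.48776399e+00]
{'fx': 309.70691628693146, 'fy': 309.70691628693146, 'cx': 316.3380990177922, 'cy': 195.1109010390661, 'mount': array([[-6.76795754e-04, -9.67014097e-01, -2.54721963e-01,
         7.40170990e+01],
       [ 9.99999162e-01, -3.73467131e-04, -1.23918331e-03,
        -5.19833484e-01],
       [ 1.10317745e-03, -2.54722589e-01,  9.67013540e-01,
        -1.69214670e+02],
       [ 0.00000000e+00,  0.00000000e+00,  0.00000000e+00,
         1.00000000e+00]])}
```

View pics/wrist1.png

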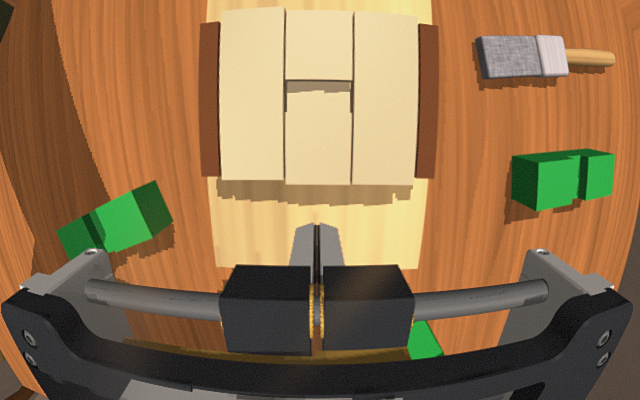

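View pics/top1.png

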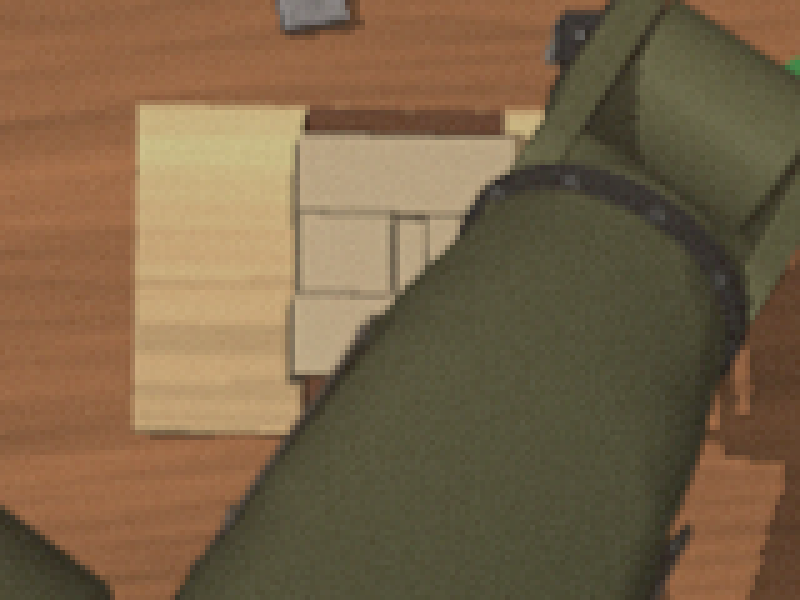

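The wrist picture shows the closed fingers at (317,250), in line with the grooved prop, whose groove is at (319,90) and near end at (319,183). The way down is clear.

>>> arm_command:
  deltas:
    - {"xyz": [0.001, 0, -0.022], "turn": [0, 0, 0]}
    - {"xyz": [0, 0, -0.021], "turn": [0, 0, 0]}
    - {"xyz": [0, 0, -0.02], "turn": [0, 0, 0]}
    - {"xyz": [0, 0, 0], "turn": [0, 0, 0]}
    - {"xyz": [0.001, 0.01, 0], "turn": [0, 0, 0]}
    - {"xyz": [0.0005, 0.006, 0], "turn": [0, 0, 0]}
    - {"xyz": [0.0005, 0.006, 0], "turn": [0, 0, 0]}
    - {"xyz": [0.0005, 0.006, 0], "turn": [0, 0, 0]}
    - {"xyz": [0.0005, 0.006, 0], "turn": [0, 0, 0]}

```text
clock: 5.0
eef_pos: [489.8, -311.6, 33.8]
eef_rot: [3.141, 0.001, 1.488]
wrist_force: [0.1, -3.4, 2.6]
finger_gap: 0.6
```

Run:
```python
from h import *
c=camera('wrist'); cv2.imwrite('pics/wrist2.png',c['color'][:,:,::-1])
```

```text
(no output)
```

View pics/wrist2.png

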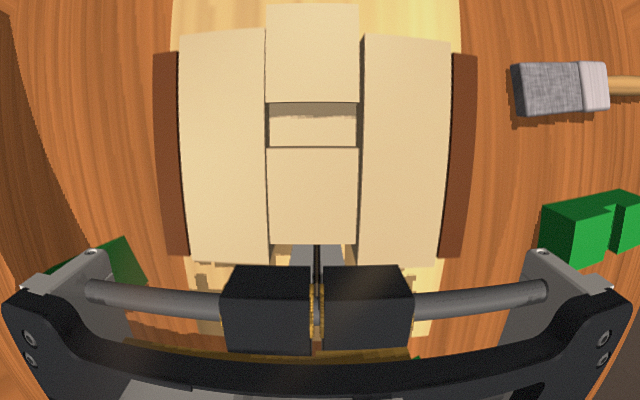

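The prop slides freely with about 3 N on the wrist, the groove is now at (313,125), and the neighbours have not moved. I'll keep pushing.

>>> arm_command:
  deltas:
    - {"xyz": [0.0005, 0.006, 0], "turn": [0, 0, 0]}
    - {"xyz": [0.0005, 0.006, 0], "turn": [0, 0, 0]}
    - {"xyz": [0.0005, 0.006, 0], "turn": [0, 0, 0]}
    - {"xyz": [0.0005, 0.006, 0], "turn": [0, 0, 0]}
    - {"xyz": [0.0005, 0.006, 0], "turn": [0, 0, 0]}
    - {"xyz": [0.0005, 0.006, 0], "turn": [0, 0, 0]}
    - {"xyz": [0.0005, 0.006, 0], "turn": [0, 0, 0]}
    - {"xyz": [0.0005, 0.006, 0], "turn": [0, 0, 0]}
    - {"xyz": [0.0005, 0.006, 0], "turn": [0, 0, 0]}
    - {"xyz": [0.0005, 0.006, 0], "turn": [0, 0, 0]}
    - {"xyz": [0, 0.003, 0], "turn": [0, 0, 0]}
    - {"xyz": [0, 0, 0], "turn": [0, 0, 0]}

```text
clock: 6.55
eef_pos: [494.4, -248.1, 33.2]
eef_rot: [-3.141, -0.001, 1.488]
wrist_force: [-0.4, 0.9, 0.5]
finger_gap: 0.8
```

Run:
```python
from h import *
s=read_state();print(s['eef_pos'],s['eef_rot'])
for n in('wrist','top'):
    c=camera(n); im=c['color'][:,:,::-1]
    if n=='top': im=cv2.resize(im[150:270,300:460],None,fx=5,fy=5,interpolation=cv2.INTER_NEAREST)
    cv2.imwrite(f'pics/{n}3.png',im)
```

```text
[ 494.42206756 -248.10453557   33.16082197] [-3.14082406e+00 -8.20173543e-04  1.48800888e+00]
```

View pics/wrist3.png

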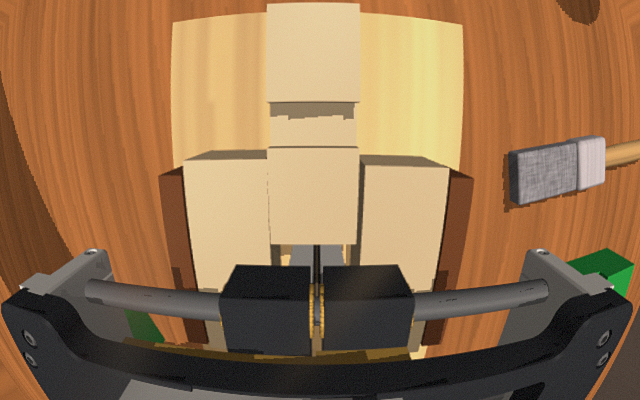

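View pics/top3.png

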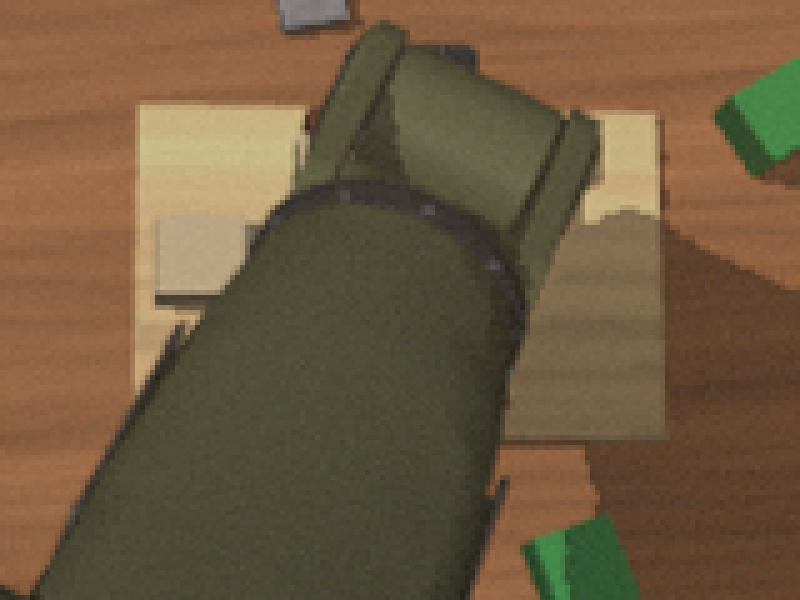

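```bash
cat >> h.py <<'E'
from scipy.spatial.transform import Rotation as Ro
def wunproj(c,s,uv,z):
    x,y=uv[0]-c['cx'],uv[1]-c['cy']; r=np.hypot(x,y); th=r/c['fx']
    d=np.array([np.sin(th)*x/r,np.sin(th)*y/r,np.cos(th)])
    M=c['mount']; R=Ro.from_euler('xyz',s['eef_rot']).as_matrix()
    o=R@M[:3,3]+s['eef_pos']; d=R@M[:3,:3]@d
    return o+d*(z-o[2])/d[2]
def rk(p,yaw=-0.086,c=(493.3,-257.4)):
    d=np.array(p[:2])-c; return np.round([d[0]*np.cos(yaw)+d[1]*np.sin(yaw),-d[0]*np.sin(yaw)+d[1]*np.cos(yaw)],1)
E
python3 - <<'E'
from h import *
c=camera('top')
for u,v in[(155,217),(155,296)]:
    p=unproj(c,(u/5-.5+300,v/5-.5+150),56);print(p,rk(p))
s=read_state();w=camera('wrist')
for n,uv in dict(farL=(267,4),farR=(360,4),gL=(268,102),gR=(359,102),g2L=(268,147),g2R=(359,147),nearL=(270,243),nearR=(357,243),plL=(187,159),plR=(445,163)).items():
    p=wunproj(w,s,uv,56);print(n,p.round(1),rk(p))
E
```

```text
[ 524.2833707  -119.83255726   56.        ] [ 19.1 139.7]
[ 479.87278214 -116.44444182   56.        ] [-25.5 139.3]
farL [ 481. -117.   56.] [-24.3 138.9]
farR [ 525.3 -120.9   56. ] [ 20.1 138.8]
gL [ 477.8 -166.1   56. ] [-23.3  89.7]
gR [ 520.4 -169.7   56. ] [19.4 89.7]
g2L [ 475.6 -187.5   56. ] [-23.6  68.2]
g2R [ 518.9 -191.1   56. ] [19.8 68.2]
nearL [ 470.6 -236.6   56. ] [-24.4  18.8]
nearR [ 515.4 -240.3   56. ] [20.6 19. ]
plL [ 433.  -188.8   56. ] [-65.9  63.2]
plR [ 562.9 -201.7   56. ] [64.6 61.5]
```

Both cameras agree. The prop's centre is about (498,-179), which is +79 mm along the rack and flat. The plain props' ends are at about +62. Next I back off, rise, open and move above it.

>>> arm_command:
  deltas:
    - {"xyz": [-0.0005, -0.006, 0], "turn": [0, 0, 0]}
    - {"xyz": [0, 0, 0.02], "turn": [0, 0, 0]}
    - {"xyz": [0, 0, 0.025], "turn": [0, 0, 0]}
    - {"xyz": [0, 0, 0.025], "turn": [0, 0, 0]}
    - {"xyz": [0.001, 0.018, 0.01], "turn": [0, 0, 0]}
    - {"xyz": [0.001, 0.02, 0], "turn": [0, 0, 0]}
    - {"xyz": [0.001, 0.02, 0], "turn": [0, 0, 0]}
    - {"xyz": [0.001, 0.018, 0], "turn": [0, 0, 0]}
    - {"xyz": [0, 0, 0], "turn": [0, 0, 0]}

```text
clock: 7.88
eef_pos: [498.2, -177.2, 113.1]
eef_rot: [-3.141, -0.0, 1.49]
wrist_force: [1.4, 0.1, 0.5]
finger_gap: 0.5
```

>>> arm_command:
  deltas:
    - {"xyz": [0, 0, 0], "turn": [0, 0, 0]}
    - {"xyz": [0, 0, 0], "turn": [0, 0, 0]}
    - {"xyz": [0, 0, 0], "turn": [0, 0, 0]}
    - {"xyz": [0, 0, 0], "turn": [0, 0, 0]}
  gripper: 0

```text
clock: 8.38
eef_pos: [498.0, -178.9, 113.4]
eef_rot: [-3.142, -0.0, 1.487]
wrist_force: [-0.4, 0.7, -0.8]
finger_gap: 37.3
```

Run:
```python
from h import *
s=read_state();print(s['eef_pos'],s['eef_rot'],s['finger_gap'])
c=camera('wrist'); cv2.imwrite('pics/wrist4.png',c['color'][:,:,::-1])
```

```text
[ 498.03867504 -178.90024112  113.40249811] [-3.14151275e+00 -3.11937791e-05  1.48738219e+00] 37.267665407526955
```

View pics/wrist4.png

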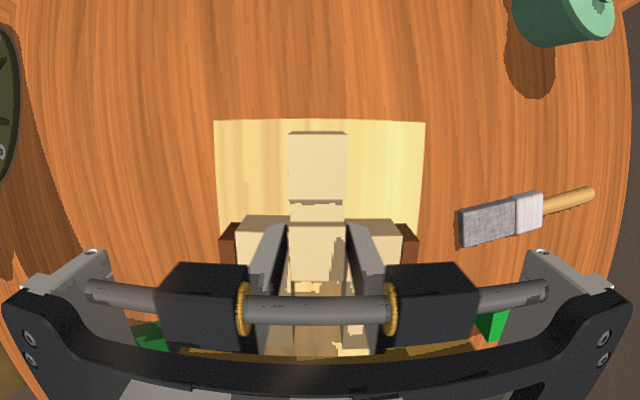

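>>> arm_command:
  deltas:
    - {"xyz": [0, 0, -0.005], "turn": [0, 0, 0]}
    - {"xyz": [0, 0, -0.005], "turn": [0, 0, 0]}
    - {"xyz": [0, 0, -0.005], "turn": [0, 0, 0]}
    - {"xyz": [0, 0, -0.005], "turn": [0, 0, 0]}
    - {"xyz": [0, 0, -0.005], "turn": [0, 0, 0]}
    - {"xyz": [0, 0, -0.005], "turn": [0, 0, 0]}
    - {"xyz": [0, 0, 0], "turn": [0, 0, 0]}

```text
clock: 9.3
eef_pos: [497.9, -178.6, 83.1]
eef_rot: [-3.141, -0.0, 1.488]
wrist_force: [-0.8, -0.6, 1.1]
finger_gap: 93.9
```

>>> arm_command:
  deltas:
    - {"xyz": [0, 0, -0.015], "turn": [0, 0, 0]}
    - {"xyz": [0, 0, -0.015], "turn": [0, 0, 0]}
    - {"xyz": [0, 0, -0.015], "turn": [0, 0, 0]}
    - {"xyz": [0, 0, -0.006], "turn": [0, 0, 0]}
    - {"xyz": [0, 0, -0.003], "turn": [0, 0, 0]}
    - {"xyz": [0, 0, 0], "turn": [0, 0, 0]}

```text
clock: 10.05
eef_pos: [498.2, -178.7, 29.5]
eef_rot: [3.141, 0.0, 1.488]
wrist_force: [-0.4, 0.3, 0.5]
finger_gap: 93.9
```

Run:
```python
from h import *
s=read_state();print(s['eef_pos'],s['eef_rot'],s['finger_gap'],s['wrist_force'])
c=camera('wrist'); cv2.imwrite('pics/wrist5.png',c['color'][:,:,::-1])
```

```text
[ 498.21190477 -178.7195461    29.54022983] [3.14139105e+00 4.85133226e-05 1.48777303e+00] 93.92748480419382 [-0.38007449  0.32264137  0.50384835]
```

View pics/wrist5.png

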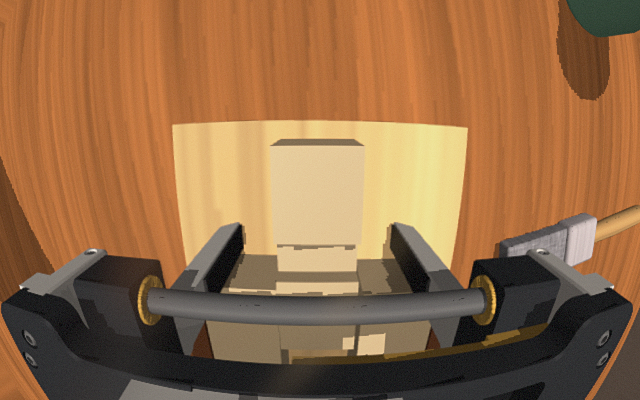

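The fingers straddle the prop, clear of the plain props. Closing.

>>> arm_command:
  deltas:
    - {"xyz": [0, 0, 0], "turn": [0, 0, 0]}
    - {"xyz": [0, 0, 0], "turn": [0, 0, 0]}
    - {"xyz": [0, 0, 0], "turn": [0, 0, 0]}
    - {"xyz": [0, 0, 0], "turn": [0, 0, 0]}
    - {"xyz": [0, 0, 0], "turn": [0, 0, 0]}
    - {"xyz": [0, 0, 0], "turn": [0, 0, 0]}
    - {"xyz": [0, 0, 0], "turn": [0, 0, 0]}
    - {"xyz": [0, 0, 0], "turn": [0, 0, 0]}
  gripper: 1
  force: 40

```text
clock: 11.1
eef_pos: [498.1, -178.7, 29.5]
eef_rot: [3.142, 0.0, 1.488]
wrist_force: [0.4, 0.0, 0.5]
finger_gap: 43.7
```

>>> arm_command:
  deltas:
    - {"xyz": [0, 0, 0.005], "turn": [0, 0, 0]}
    - {"xyz": [0, 0, 0.005], "turn": [0, 0, 0]}
    - {"xyz": [0, 0, 0.01], "turn": [0, 0, 0]}
    - {"xyz": [0, 0, 0.015], "turn": [0, 0, 0]}
    - {"xyz": [0, 0, 0.02], "turn": [0, 0, 0]}
    - {"xyz": [0, 0, 0.02], "turn": [0, 0, 0]}
    - {"xyz": [0, 0, 0.015], "turn": [0, 0, 0]}
    - {"xyz": [0, 0, 0], "turn": [0, 0, 0]}

```text
clock: 12.1
eef_pos: [498.6, -178.9, 120.7]
eef_rot: [3.14, 0.001, 1.488]
wrist_force: [0.1, -0.1, -3.4]
finger_gap: 43.6
```

Run:
```python
from h import *
s=read_state();print(s['eef_pos'],s['eef_rot'],s['finger_gap'],s['wrist_force'])
c=camera('wrist'); cv2.imwrite('pics/wrist6.png',c['color'][:,:,::-1])
```

```text
[ 498.56918387 -178.85859548  120.7214418 ] [3.13950007e+00 7.16286003e-04 1.48780308e+00] 43.64533326951235 [ 0.14346754 -0.07469424 -3.36323931]
```

View pics/wrist6.png

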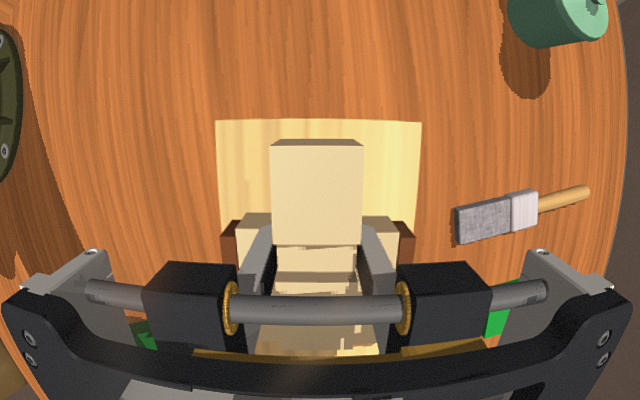

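The prop is held: gap 43.6 mm, about 4 N, level. I'm carrying it to the mark at (561.7, 189.2), turning +0.019 rad.

>>> arm_command:
  deltas:
    - {"xyz": [0.003, 0.015, 0], "turn": [0, 0, 0.002]}
    - {"xyz": [0.005, 0.03, 0], "turn": [0, 0, 0.002]}
    - {"xyz": [0.006, 0.035, 0], "turn": [0, 0, 0.002]}
    - {"xyz": [0.006, 0.035, 0], "turn": [0, 0, 0.002]}
    - {"xyz": [0.006, 0.035, 0], "turn": [0, 0, 0.002]}
    - {"xyz": [0.006, 0.035, 0], "turn": [0, 0, 0.002]}
    - {"xyz": [0.006, 0.035, 0], "turn": [0, 0, 0.002]}
    - {"xyz": [0.006, 0.035, 0], "turn": [0, 0, 0.002]}
    - {"xyz": [0.006, 0.035, 0], "turn": [0, 0, 0.002]}
    - {"xyz": [0.006, 0.035, 0], "turn": [0, 0, 0.001]}
    - {"xyz": [0.005, 0.03, 0], "turn": [0, 0, 0]}
    - {"xyz": [0.002, 0.013, 0], "turn": [0, 0, 0]}

```text
clock: 13.65
eef_pos: [560.4, 191.3, 118.5]
eef_rot: [-3.14, 0.0, 1.509]
wrist_force: [-0.3, -0.7, -4.1]
finger_gap: 43.6
```

>>> arm_command:
  deltas:
    - {"xyz": [0, 0, -0.005], "turn": [0, 0, 0]}
    - {"xyz": [0, 0, -0.01], "turn": [0, 0, 0]}
    - {"xyz": [0, 0, -0.015], "turn": [0, 0, 0]}
    - {"xyz": [0, 0, -0.015], "turn": [0, 0, 0]}
    - {"xyz": [0, 0, -0.01], "turn": [0, 0, 0]}
    - {"xyz": [0, 0, 0], "turn": [0, 0, 0]}
    - {"xyz": [0, 0, 0], "turn": [0, 0, 0]}

```text
clock: 14.52
eef_pos: [561.4, 189.4, 64.9]
eef_rot: [3.141, -0.0, 1.507]
wrist_force: [-0.1, 1.3, -3.5]
finger_gap: 43.3
```

Run:
```python
from h import *
s=read_state();print(s['eef_pos'],s['eef_rot'],s['finger_gap'],s['wrist_force'])
c=camera('wrist'); cv2.imwrite('pics/wrist7.png',c['color'][:,:,::-1])
```

```text
[561.37925673 189.38998079  64.86179448] [ 3.14092622e+00 -2.16542673e-04  1.50681783e+00] 43.302514499882236 [-0.13336621  1.34048918 -3.54352199]
```

View pics/wrist7.png

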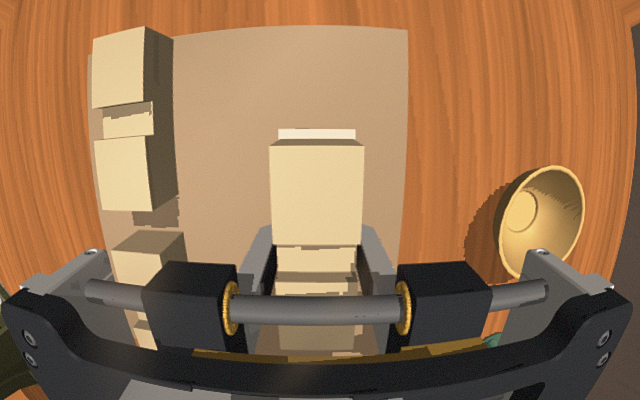

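Run:
```python
from h import *
s=read_state();w=camera('wrist')
for uv in[(278,129),(355,129)]:
    p=wunproj(w,s,uv,15);print(p,rk(p,-0.067,(496.8,193.3)), 'rel TCP',rk(p,-.067,s['eef_pos'][:2]))
for uv in[(270,146),(363,146)]:
    p=wunproj(w,s,uv,64.9-29.5+12+44);print(p, 'rel TCP',rk(p,-.067,s['eef_pos'][:2]))
```

```text
[537.80338262 255.70523381  15.        ] [36.7 65. ] rel TCP [-28.   64.5]
[592.11344313 252.19512447  15.        ] [91.2 65.1] rel TCP [26.4 64.7]
[543.05660297 250.74726543  91.4       ] rel TCP [-22.4  59.9]
[586.21074772 247.95773329  91.4       ] rel TCP [20.8 60.1]
```

The mark's far corners, seen by wrist camera, agree with the top-view fix to within 1 mm, and the prop is centred on the mark. Lowering.

>>> arm_command:
  deltas:
    - {"xyz": [0, 0, -0.01], "turn": [0, 0, 0]}
    - {"xyz": [0, 0, -0.01], "turn": [0, 0, 0]}
    - {"xyz": [0, 0, -0.006], "turn": [0, 0, 0]}
    - {"xyz": [0, 0, -0.002], "turn": [0, 0, 0]}
    - {"xyz": [0, 0, -0.002], "turn": [0, 0, 0]}
    - {"xyz": [0, 0, 0], "turn": [0, 0, 0]}
    - {"xyz": [0, 0, 0], "turn": [0, 0, 0]}

```text
clock: 15.5
eef_pos: [561.2, 189.4, 34.7]
eef_rot: [3.141, -0.0, 1.507]
wrist_force: [-0.1, -0.4, -3.2]
finger_gap: 43.5
```

>>> arm_command:
  deltas:
    - {"xyz": [0, 0, -0.001], "turn": [0, 0, 0]}
    - {"xyz": [0, 0, -0.001], "turn": [0, 0, 0]}
    - {"xyz": [0, 0, 0], "turn": [0, 0, 0]}

```text
clock: 15.88
eef_pos: [561.1, 189.3, 32.5]
eef_rot: [3.142, 0.0, 1.507]
wrist_force: [0.3, 0.4, -2.9]
finger_gap: 43.6
```

>>> arm_command:
  deltas:
    - {"xyz": [0, 0, -0.0005], "turn": [0, 0, 0]}
    - {"xyz": [0, 0, -0.0005], "turn": [0, 0, 0]}
    - {"xyz": [0, 0, 0], "turn": [0, 0, 0]}

```text
clock: 16.25
eef_pos: [561.1, 189.4, 32.5]
eef_rot: [3.141, -0.0, 1.507]
wrist_force: [-6.1, -2.0, 10.3]
finger_gap: 43.9
```

Contact: the wrist force went from -3 to +10 N in z. Releasing.

>>> arm_command:
  deltas:
    - {"xyz": [0, 0, 0], "turn": [0, 0, 0]}
    - {"xyz": [0, 0, 0], "turn": [0, 0, 0]}
    - {"xyz": [0, 0, 0], "turn": [0, 0, 0]}
    - {"xyz": [0, 0, 0], "turn": [0, 0, 0]}
    - {"xyz": [0, 0, 0], "turn": [0, 0, 0]}
    - {"xyz": [0, 0, 0], "turn": [0, 0, 0]}
  gripper: 0

```text
clock: 17.0
eef_pos: [561.1, 189.3, 31.4]
eef_rot: [-3.142, 0.0, 1.507]
wrist_force: [0.1, 0.5, -0.1]
finger_gap: 94.0
```

>>> arm_command:
  deltas:
    - {"xyz": [0, 0, 0.01], "turn": [0, 0, 0]}
    - {"xyz": [0, 0, 0.02], "turn": [0, 0, 0]}
    - {"xyz": [0, 0, 0.03], "turn": [0, 0, 0]}
    - {"xyz": [0, 0, 0.03], "turn": [0, 0, 0]}
    - {"xyz": [0, 0, 0.03], "turn": [0, 0, 0]}
    - {"xyz": [0, 0, 0.02], "turn": [0, 0, 0]}
    - {"xyz": [-0.02, 0, 0.02], "turn": [0, 0, 0]}
    - {"xyz": [-0.03, 0, 0.02], "turn": [0, 0, 0]}
    - {"xyz": [-0.04, 0, 0], "turn": [0, 0, 0]}
    - {"xyz": [-0.05, 0, 0], "turn": [0, 0, 0]}
    - {"xyz": [-0.04, 0, 0], "turn": [0, 0, 0]}
    - {"xyz": [0, 0, 0], "turn": [0, 0, 0]}

```text
clock: 18.5
eef_pos: [379.7, 189.5, 212.6]
eef_rot: [3.14, -0.001, 1.508]
wrist_force: [0.2, -0.2, -0.8]
finger_gap: 93.8
```

Run:
```python
from h import *
s=read_state();print(s['eef_pos'],s['finger_gap'],s['wrist_force'])
c=camera('top'); im=c['color'][:,:,::-1]; cv2.imwrite('pics/top8.png',im)
cv2.imwrite('pics/shelf8.png',cv2.resize(im[160:270,160:280],None,fx=5,fy=5,interpolation=cv2.INTER_NEAREST))
```

```text
[379.67935823 189.45484436 212.57264993] 93.78840805756921 [ 0.15750808 -0.18328641 -0.76684459]
```

View pics/shelf8.png

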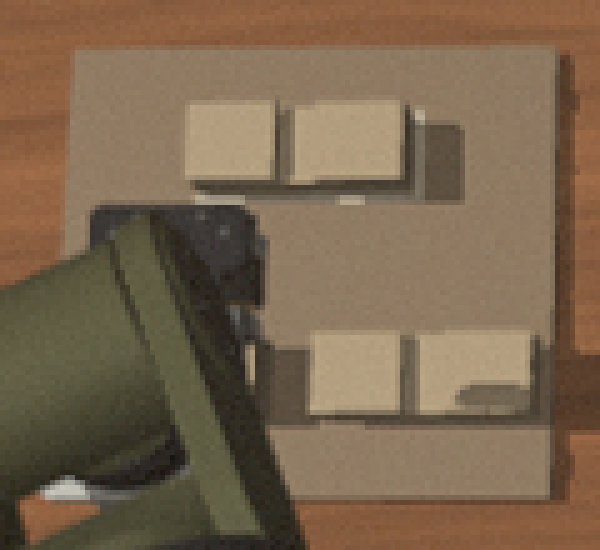

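View pics/top8.png

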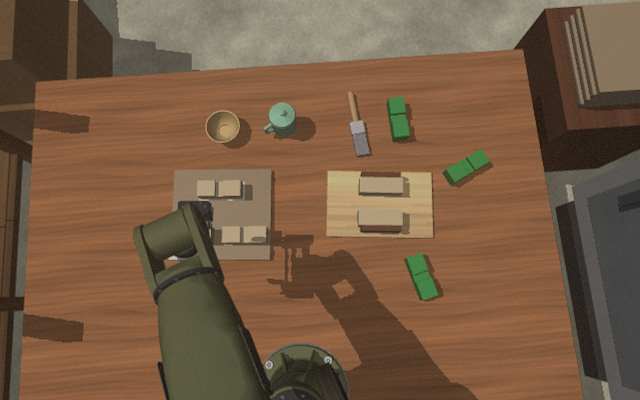

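Run:
```python
from h import *
c=camera('top')
P=np.array([unproj(c,(u/5-.5+160,v/5-.5+160),59) for u,v in[(187,101),(405,101),(403,181),(184,181)]])
print(P.mean(0),rk(P.mean(0),-.067,(496.8,193.3))); d=P[0]-P[1]; print(np.linalg.norm(d),np.arctan2(-d[0],d[1]))
a=cv2.imread('pics/top0.png');b=c['color'][:,:,::-1]
for n,(x0,y0,x1,y1) in dict(bowl=(200,105,245,148),mug=(260,98,300,140),brush=(342,88,375,160),shelfB=(220,225,270,245),plain1=(358,176,405,192),plain2=(356,211,405,226)).items():
    print(n,cv2.phaseCorrelate(*[cv2.cvtColor(np.ascontiguousarray(i[y0:y1,x0:x1]),cv2.COLOR_BGR2GRAY).astype(np.float32) for i in(a,b)]))
w=camera('wrist');cv2.imwrite('pics/wrist8.png',w['color'][:,:,::-1])
```

```text
[560.98218433 189.22429327  59.        ] [64.3  0.2]
121.45524213786145 -0.07263079991876724
bowl ((0.436482382410496, 0.5205605612780495), 0.9784638642381739)
mug ((-0.03438668818844448, 0.4632952296525019), 1.0022356355190276)
brush ((-0.07325732709016464, -0.015852074604410404), 1.0122253464327917)
shelfB ((-0.10263509367540635, 0.17411580541597083), 0.7820987982749938)
plain1 ((0.009026982332951405, -0.0052056894799399345), 1.0408046220739682)
plain2 ((-0.1560039074400308, 0.7929624367847188), 0.7785030651092529)
```

View pics/wrist8.png

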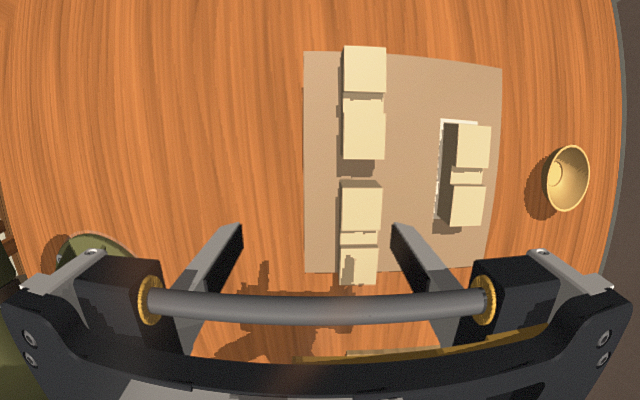

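The prop sits on the mark within 1 mm, groove up. Both shelf props are in place, and nothing else has moved beyond sub-pixel noise. Handing in.

```bash
python3 -c "
from cell import *
print(sign_off())"
```

```text
the job is handed in; nothing more can be done
None
```

The grooved prop is now on the kiln shelf's mark, groove up and released, and the job is handed in after about 19 s of the 53 s. The hand-in gave no verdict.

I pushed the prop about 79 mm endways along the board with the closed fingers, at about 3 N. I then gripped it across its sides at 40 N, carried it over, lowered it until the wrist felt contact, opened the fingers and moved clear.

- **Placement:** the top camera puts its centre about 1 mm from the mark's centre and its length within about 0.01 rad of the mark's. The wrist view agrees.
- **Other objects:** the plain props, right-hand shelf prop, mug, bowl and brush shifted by less than 1 pixel (about 2.5 mm) in the before-and-after top views. In that view the arm hid the left-hand shelf prop; the wrist view shows it in place, but I did not measure it.
- **Problems:** one move command was refused for its format and re-sent. No other check failed or disagreed.

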